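Put the felt wheel's drawer away, set the fittings drawer out

TASK

Two small steel parts boxes stand side by side on the bench, each with its one drawer part way out and a few small fittings in it. With your fingertips push the drawer that also holds the round felt wheel fully shut, with the wheel in it, and push the other drawer, which has no wheel, from inside its front out to its stop, so that the fittings can be got at. Grasp and lift nothing, and leave the boxes, the things lying on them and the wedge between them where they are.

Things in the scene. Friction and masses are not known exactly. Their poses are not given: they have to be found in the camera images.
- wheel_box: Steel parts box holding the felt wheel, loose, about 3 kg; a push over about 12 N shifts it. Looks just like fittings_box; either may stand left or right. Origin: centre of its underside with the drawer shut; x points to its back, y to the left seen facing the drawer, z up. The housing spans x -48 to 67, y -85 to 85, z 0 to 62 mm. The drawer opens along -x.
- wheel_box_drawer (a joint): How far this drawer is out, m: 0 shut, 0.08 at its stop. Slides with about 1 N and stays where left.
- wheel_box_front (a point): Middle of the top edge of this drawer's flat front panel, on its outer face, 59 mm up. The panel is 2 mm thick, 162 mm wide, z 3 to 59 mm; shut, it is flush with the housing's front. A knob 18 mm in diameter sticks out 19 mm from its middle, axis at z = 25 mm. Drawer floor at z = 5 mm, side walls up to 49 mm. Axes as the box's.
- fittings_box: The other parts box, alike in every size, origin and axes, with no wheel in its drawer. The open part of its drawer, between the housing's front edge (x = -48 mm) and the front panel's inner face (x = -46 mm - q, q the drawer's joint value), takes the fingertips from above; the few small fittings on its floor stay below z = 25 mm and are in no one's way.
- fittings_box_drawer (a joint): How far this drawer is out, m: 0 shut, 0.08 at its stop. Slides with about 1 N and stays where left.
- fittings_box_front (a point): Middle of the top edge of this drawer's flat front panel, on its outer face, 59 mm up. The panel is 2 mm thick, 162 mm wide, z 3 to 59 mm; shut, it is flush with the housing's front. A knob 18 mm in diameter sticks out 19 mm from its middle, axis at z = 25 mm. Drawer floor at z = 5 mm, side walls up to 49 mm. Axes as the box's.
- felt_wheel: Cream felt polishing wheel, 60 mm in diameter, 25 mm high, lying loose and flat on the floor of the wheel box's drawer, partly under the housing's top. Origin: centre of its underside.
- wedge: Wooden wedge, 30 x 75 x 22 mm, lying loose on the table between the two boxes. Bystander. Origin: centre of its underside; its length runs along its y.
- red_tile: Speckled red stone sample tile, 56 x 56 x 10 mm, lying loose on top of one of the two boxes. Bystander. Origin: centre of its underside.
- packing_block: Wooden block, 42 x 60 x 30 mm, lying loose on top of the other box than the tile. Bystander. Origin: centre of its underside.

How it is judged:
By the outcome, as a careful person would: the job done as asked, in the order asked, and still so for the second after the job is handed in, with the robot touching nothing.
It also fails if it takes over 40 s, if anything falls off the work surface, if the arm or the gripper's body presses on something with over 40 N, if the wrist force passes 120 N, or if a joint passes its speed limit or range.

ROBOT

A 6-joint arm with a two-finger parallel gripper is mounted at the origin on the work surface; the furniture and walls round the work are solid. World frame = base frame: x ahead of the robot, y to its left, z up, the work surface at z = 0. Lengths are in mm, angles in rad, forces in N, time in s.
With the tool pointing down it reaches from about 300 to 775 mm from the base axis. Payload 14.6 kg.
Tool frame: the origin (TCP) lies midway between the tips of the shut fingers; the grasp point (between the pads) lies 19 mm behind it (arm.grasp_offset is the distance from the TCP to the grasp point, in mm); z points along the fingers, y is the line along which they close (so a half turn about z gives the same grasp; the last joint's range is limited). The gripper opens to 94 mm and grips with 3 to 60 N. Pads are 16 mm wide; open, the fingers measure 119 mm over their backs; the gripper's body (75 mm by 177 mm) begins 78 mm behind the grasp point.
Start: joints at [-1.346, 0.3, 1.521, -0, 1.321, -0.067], TCP at [158.215, -526.742, 205.446] pointing down, gripper open.
Joint ranges: [-3.03, 3.03], [-0.79, 2.21], [0.23, 2.52], [-1.04, 4.18], [0, 3.07], [-2.55, 2.55]. Speed limits (rad/s): [2.22, 2.22, 2.57, 3.14, 3.14, 3.14].

INTERFACE

Orientations are given as a unit quaternion [w, x, y, z].
In Python, from plant import arm gives the robot as it stands. Calls block until the motion is done:
- arm.move_ptp(position, orientation): joint-space move of the TCP to a pose.
- arm.move_l(position, v=150, rot=None): straight line of the TCP; rot=None keeps the orientation; v is the mean speed in mm/s.
- arm.move_j(angles): joint-space move.
- arm.command_gripper(opening, grasp_force=None): finger opening in mm; grasp_force is the grip in N (None keeps the last); returns when the fingers have stopped.
- arm.wait(seconds).
- arm.inverse_kinematics(position, orientation): joint angles nearest the present ones, or None.
- arm.sense(): the state.
- arm.capture(name): name is "scene" or "side" or "wrist"; returns a dict with "frame" (420x560x3 uint8, red, green, blue), "range_z" (420x560 float32, mm along the optical axis (not along the pixel's ray), 0 where there is no reading), "intrinsics" (3x3 intrinsics, pixels), "extrinsics" (4x4, takes a point from world to camera coordinates). Camera axes: x right, y down, z forward; pixel columns grow to the right and rows downward; lengths in mm; the calibration is good to about 2 mm. The wrist camera is an equidistant fisheye: a pixel r from the principal point sees the ray r / f radians off the axis. A picture is of the moment at which its call begins.
A pose or a line that the arm cannot do raises arm.MotionError and nothing moves.
- arm.job_done(): hands the job in; it is judged then, once.
Trained networks look in the newest picture that a camera, given by its name, has taken for a name from the list of things; names that differ only in an ending like _2 or _b are one class to them, and where a whole thing is asked for, a point or a joint stands for the part that bears it (a point fixed in the world has none). Each returns a list of dicts, best first, with "score" (0 to 1); they miss things now and then, are a little off and sometimes report something else, mostly with a low value. They report only what shows in the picture. A call takes as long as a camera call.
- arm.masks_of(camera, thing): "region" (420x560 bool, what is visible of it) and "bbox" ([centre column, centre row, width, height] in pixels, round what is visible of it).
The state is a dict: "t": time; "joints": joint angles; "dq": joint speeds; "joint_efforts": joint torques, N m; "eef_pos": TCP position; "tcp_rot": TCP orientation; "ft_force": force on the tool from outside, world axes, zero at the start; "wrist_torque": the same for the moment, N m; "finger_gap": finger opening in mm; "gripper_force": force on a finger pad.
Only numpy, scipy, OpenCV 4.12 (cv2) and the standard library are available. Lean on these libraries where they do the work, as an engineer would, in place of code of your own. Each camera call takes 0.05 s, during which the arm holds its last target. There are 200 camera calls.

## Working session

There is one attempt and no reset: what is moved stays moved. The work goes in short steps, each a Python script; the robot and the scene stay as the last script left them, time stands still between calls to the robot, and variables do not carry over. Pictures are saved under pics/ and viewed, at most 10 in all, crops included, and the job is handed in when it is done.

```bash
mkdir -p pics; ls; cat > h.py <<'E'
import numpy as np, cv2
from plant import arm
def cloud(c):
    z=c["range_z"].astype(float);K=c["intrinsics"];v,u=np.indices(z.shape)
    P=np.stack([(u-K[0,2])/K[0,0]*z,(v-K[1,2])/K[1,1]*z,z],-1)
    T=np.linalg.inv(c["extrinsics"]);return P@T[:3,:3].T+T[:3,3], z>0
def save(c,n): cv2.imwrite(n,c["frame"][...,::-1])
E
python3 - <<'E'
from h import *
for n in("scene","side"):
    c=arm.capture(n);save(c,f"pics/{n}0.png");P,ok=cloud(c)
    print(n,np.linalg.inv(c["extrinsics"])[:3,3])
    np.savez(f"{n}0.npz",**c)
    for t in("wheel_box","fittings_box","wheel_box_drawer","fittings_box_drawer","wheel_box_front","felt_wheel","wedge","red_tile","packing_block"):
        for d in arm.masks_of(n,t)[:3]:
            m=d["region"]&ok;print(t,round(d["score"],2),np.round(d["bbox"]),m.sum(),np.round(np.median(P[m],0)) if m.any() else "")
print(arm.sense())
E
```

```text
pics
scene [ 24.32181668 834.77864246 611.2796503 ]
wheel_box 0.85 [308. 197.  82.  55.] 2740 [ 547. -154.   40.]
fittings_box 0.6 [244. 258. 105.  78.] 4883 [535. 154.  44.]
wheel_box_drawer 0.72 [329. 202.  49.  49.] 1261 [ 500. -225.   28.]
fittings_box_drawer 0.96 [262. 266.  65.  62.] 2296 [487. 131.  24.]
wheel_box_front 0.62 [328. 204.  48.  49.] 1217 [ 497. -231.   28.]
felt_wheel 0.69 [317. 202.  22.   6.] 123 [ 526. -198.   33.]
felt_wheel 0.29 [310. 196.  85.  52.] 2706 [ 547. -152.   40.]
wedge 0.81 [305. 244.  22.  21.] 231 [465.  -9.  14.]
red_tile 0.86 [231. 232.  35.  18.] 416 [585. 114.  74.]
packing_block 0.55 [295. 176.  25.  18.] 357 [ 593. -195.   87.]
side [ 278.06199098 -867.613185    499.61747393]
wheel_box 0.76 [322. 298. 153. 105.] 9447 [ 553. -265.   40.]
wheel_box 0.57 [237. 254.  26.  28.] 469 [469. -30.  10.]
fittings_box 0.75 [256. 210.  96.  63.] 4197 [535.  51.  37.]
wheel_box_drawer 0.86 [289. 307.  85.  93.] 4279 [ 499. -235.   22.]
fittings_box_drawer 0.71 [230. 217.  36.  54.] 1531 [491. 143.  20.]
wheel_box_front 0.79 [289. 304.  81.  90.] 3956 [
[... 275 characters left out ...]
([-1.34560423e+00,  2.99899974e-01,  1.52104019e+00, -1.36085377e-05,
        1.32072542e+00, -6.66234454e-02]), 'dq': array([-1.67184050e-04, -1.11820400e-05,  1.40072852e-03,  1.28853585e-03,
        3.21822240e-04, -9.12780078e-04]), 'joint_efforts': array([ 2.00877177e-03, -5.31658924e+01, -3.52912652e+01,  7.09815254e-02,
        2.13252608e-02,  7.86914256e-06]), 'eef_pos': array([ 158.2041759 , -526.72031208,  205.42857641]), 'tcp_rot': array([-3.58284074e-05,  9.89374086e-01,  1.45392283e-01, -9.45993293e-06]), 'ft_force': array([0.54282538, 0.18989514, 0.13426141]), 'wrist_torque': array([-0.00094591,  0.00674215, -0.00546848]), 'gripper_force': 0.0, 'finger_gap': 93.64065803950639}
```

View pics/scene0.png

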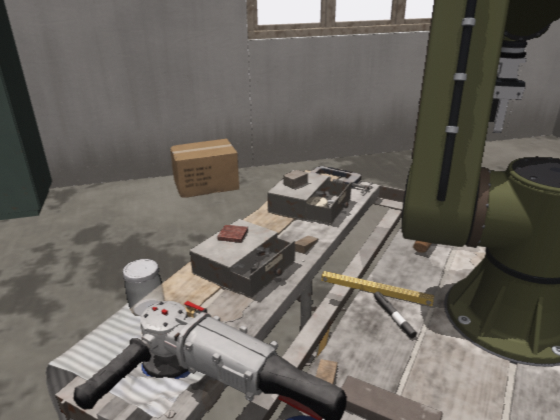

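View pics/side0.png

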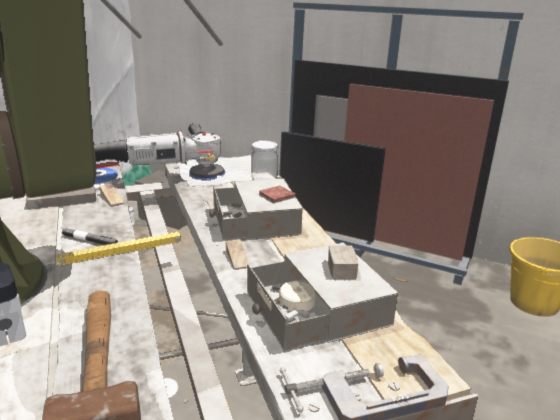

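Right-hand box (side view, wheel at ~(298,295), block on top) holds the wheel. The left box (~(256,210), tile on top) is the fittings box. Next I fit the poses from depth.

```bash
python3 - <<'E'
from h import *
C=[cloud(dict(np.load(f"{n}0.npz"))) for n in("scene","side")]
for name,y0,y1 in(("wheel",-340,-60),("fit",10,300)):
  for i,(P,ok) in enumerate(C):
    b=ok&(P[...,0]>380)&(P[...,0]<760)&(P[...,1]>y0)&(P[...,1]<y1)
    m=b&(abs(P[...,2]-62)<5)
    m=cv2.morphologyEx(m.astype(np.uint8),cv2.MORPH_OPEN,np.ones((5,5)))
    n,l,s,_=cv2.connectedComponentsWithStats(m);k=1+np.argmax(s[1:,4]);Q=P[l==k]
    r=cv2.minAreaRect(Q[:,:2].astype(np.float32));print(name,i,"top",len(Q),np.round(r[0],1),np.round(r[1],1),round(r[2],1),"z",np.median(Q[:,2]).round(1))
    print(np.round(cv2.boxPoints(r)).tolist())
    # low-front points: panel top edge band
    Q=P[b&(P[...,2]>50)&(P[...,2]<64)]
    H,_,_=np.histogram2d(Q[:,0],Q[:,1],bins=[np.arange(400,680,10),np.arange(y0,y1,20)]);print("x from 400 step10, y cols",y0);print(H.astype(int)[:24])
E
```

```text
wheel 0 top 676 [ 592.3 -212.8] [116.5 175.2] 4.8 z 64.4
[[527.0, -130.0], [542.0, -305.0], [658.0, -295.0], [643.0, -121.0]]
x from 400 step10, y cols -340
[[ 0  0  0  0  0  0  0  0  0  0  0  0  0]
 [ 0  0  0  0  0  0  0  0  0  0  0  0  0]
 [ 0  0  0  0  0  0  0  0  0  0  0  0  0]
 [ 0  0  0  0  0  0  0  0  0  0  0  0  0]
 [ 0  0  0  0  0  0  0  0  0  0  0  0  0]
 [ 0  0  0  0  0  0  0  0  0  4  0  0  0]
 [ 0  0  0  3  7 13 10 13 13  7  0  0  0]
 [ 0  1 11  8  3  1  0  0  0  2  1  0  0]
 [ 0  2  0  0  0  0  0  0  0  2  1  0  0]
 [ 0  2  0  0  0  0  0  0  0  1  2  0  0]
 [ 0  1  1  0  0  0  0  0  0  1  3  0  0]
 [ 0  2  0  0  0  0  0  0  0  1  2  0  0]
 [ 0  0  2  0  0  0  0  0  0  0  6  0  0]
 [ 0  0  2  0  0  2  3  2  3  6 17  0  0]
 [ 0  5  7  5  1  5  2  2  4  1 17  0  0]
 [ 0  0  5  5  7  2  4  3  1  6 20  0  0]
 [ 0  2  2  1  5  4  4  1  2  6 16  0  0]
 [ 0  0  4  3  1  3  4  8  0  5 21  0  0]
 [ 0  0  3  4  0  0  0  4  2  4 14  0  0]
 [ 0  2  3  0  0  0  0  0  2  6 19  0  0]
 [ 0  0  1  0  0  0  0  1  5  1 19  0  0]
 [ 0  0  0  0  0  0  0  0  4  5 19  0  0]
 [ 0  0  0  0  0  0
[... 2988 characters left out ...]
 0  0  0  0  0  0  0  0]
 [ 0  0  0  0  0  0  0  0  0  0  0  0  0  0]
 [ 0  5  1  0  0  0  0  0  0  0  0  0  0  0]
 [ 0 28 21 15 14 10  8  4  2  0  0  0  0  0]
 [ 0 33 20 18 19 17 17 18 15 11  3  0  0  0]
 [ 0 34 23 18 15 16 16 14 15 15  1  0  0  0]
 [ 0 31 19 18 17 21 15 15 13 16  2  0  0  0]
 [ 0 34 18 20 19 15 13 15 15 13  0  0  0  0]
 [ 0 34 20 21 12  0  1 18 14 12  0  0  0  0]
 [ 0 36 18 13  0  0  0 15 13 13  1  0  0  0]
 [ 0 33 19 12  0  0  0 11 15 12  0  0  0  0]
 [ 0 34 17 15  0  0  0  9 15  9  0  0  0  0]
 [ 0 34 20 17  0  0  0  6 15 11  0  0  0  0]
 [ 0 37 18 19  0  0  0  8 14 11  0  0  0  0]
 [ 0 13 10 13  2  1 11 12 15  9  0  0  0  0]
 [ 0  0  0  0  0  0  2  5  6  5  0  0  0  0]]
```

```bash
cat >> h.py <<'E'
class Box:
    def __init__(s,c,yaw):
        s.yaw=np.radians(yaw);s.x=np.array([np.cos(s.yaw),np.sin(s.yaw)]);s.y=np.array([-s.x[1],s.x[0]])
        s.o=np.array(c)-9.5*s.x;s.q=[0,np.cos(s.yaw/2),np.sin(s.yaw/2),0]
    def w(s,x,y,z): return np.r_[s.o+x*s.x+y*s.y,z]
    def b(s,P): d=P[...,:2]-s.o; return d@s.x,d@s.y
W=Box([593,-213.8],4.85);F=Box([571.9,124],-5)
def fx(box,f0): return float((arm.sense()["ft_force"]-f0)[:2]@box.x)
E
python3 - <<'E'
from h import *
for n in("scene","side"):
  P,ok=cloud(dict(np.load(f"{n}0.npz")))
  for nm,B in(("W",W),("F",F)):
    x,y=B.b(P);m=ok&(abs(y)<65)&(P[...,2]>52)&(P[...,2]<66)
    p=x[m&(x>-140)&(x<-75)];h=x[m&(x>-62)&(x<0)]
    print(n,nm,"panel",np.percentile(p,[10,50,90]).round(1),"housing front",np.percentile(h,[1,3]).round(1))
print(arm.sense()["t"])
arm.command_gripper(0)
s=arm.sense();print(s["t"],s["finger_gap"])
arm.move_ptp(W.w(-175,0,160),W.q)
c=arm.capture("wrist");save(c,"pics/w1.png");print(arm.sense()["t"],arm.sense()["eef_pos"],W.b(arm.sense()["eef_pos"]))
E
```

```text
scene W panel [-117.9 -116.8 -115.6] housing front [-47.7 -46.3]
scene F panel [-99.  -97.9 -96.4] housing front [-48.2 -47.4]
side W panel [-117.8 -116.9 -115.5] housing front [-47.8 -47.1]
side F panel [-97.5 -96.8 -95.3] housing front [-47.2 -46.3]
1.0
2.4167 0.09468805693204399
3.925 [ 408.97816595 -230.14642408  160.10610556] (np.float64(-175.24498389642548), np.float64(-0.7293245576879427))
```

View pics/w1.png

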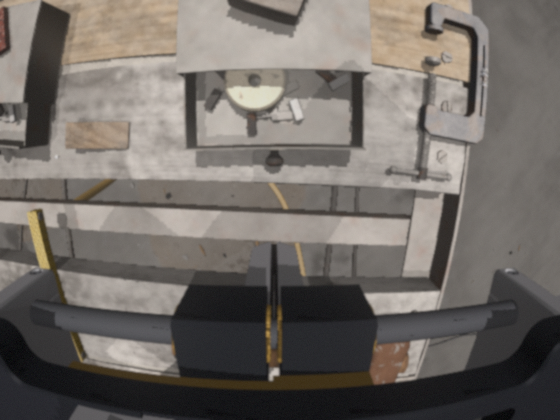

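The wheel (255,88) lies in this drawer, and the tool lines up with the knob (275,157). Now I push it shut from above the knob.

```bash
cat >> h.py <<'E'
def push(box,xs,z,sgn,v,lim):
    f0=push.f0
    for x in xs:
        arm.move_l(box.w(x,0,z),v=v); f=-sgn*fx(box,f0)
        if f>lim: break
    s=arm.sense();print("x",x,"f",round(f,1),s["ft_force"].round(1),"t",s["t"]);return x
E
python3 - <<'E'
from h import *
arm.move_l(W.w(-145,0,44),v=150)
push.f0=arm.sense()["ft_force"];print(push.f0.round(2))
x=push(W,[-130,-115,-100,-85,-75,-66],44,1,50,5)
x=push(W,np.arange(-64,-50,1.),44,1,20,5) if x==-66 else x
c=arm.capture("wrist");save(c,"pics/w2.png");s=arm.sense();print(s["t"],W.b(s["eef_pos"]))
E
```

```text
[-0.1  -0.18  0.24]
x -66 f 0.6 [-0.7  0.3  0.3] t 7.3583
x -57.0 f 7.9 [-8.  -0.2  3.9] t 9.3583
9.4083 (np.float64(-57.76364002314893), np.float64(0.01358215392635993))
```

View pics/w2.png

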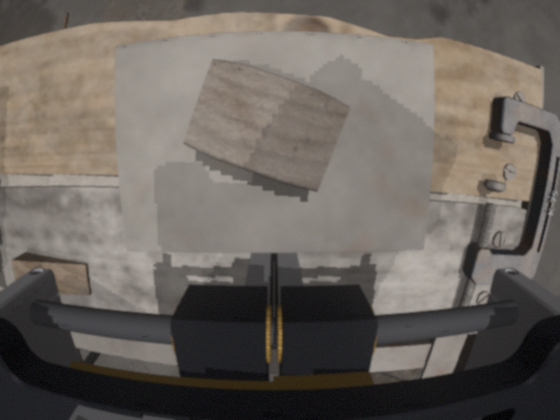

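The front is flush with the housing (edge at row ~250) and contact force peaked at 7.9 N. I back off and do the other drawer.

```bash
python3 - <<'E'
from h import *
arm.move_l(W.w(-75,0,44),v=80);arm.move_l(W.w(-85,0,160),v=200)
arm.move_ptp(F.w(-72,0,160),F.q)
c=arm.capture("wrist");save(c,"pics/f1.png")
push.f0=arm.sense()["ft_force"];print(push.f0.round(2),arm.sense()["t"])
for z in(75,55,36):
    arm.move_l(F.w(-72,0,z),v=100);f=arm.sense()["ft_force"];print(z,f.round(1))
    if abs(f-push.f0).max()>3: raise SystemExit("contact")
x=push(F,[-80,-90,-100,-108],36,-1,40,5)
if x==-108: push(F,np.arange(-110,-128,-1.),36,-1,20,5)
s=arm.sense();print(F.b(s["eef_pos"]))
arm.move_l(F.w(-100,0,36),v=50);arm.move_l(F.w(-100,0,200),v=150)
arm.move_ptp(F.w(-200,-120,260),F.q)
for n in("scene","side","wrist"):
    c=arm.capture(n);save(c,f"pics/{n}2.png")
    if n=="wrist": continue
    P,ok=cloud(c)
    for nm,B in(("W",W),("F",F)):
        x,y=B.b(P);m=ok&(abs(y)<65)&(P[...,2]>52)&(P[...,2]<66)
        p=x[m&(x>-150)&(x<-65)];h=x[m&(x>-62)&(x<0)]
        print(n,nm,len(p),np.percentile(p,[10,50,90]).round(1) if len(p) else "",np.percentile(h,[1,3]).round(1))
    for t in("wedge","red_tile","packing_block","felt_wheel"):
        for d in arm.masks_of(n,t)[:1]:
            m=d["region"]&ok;print(t,round(d["score"],2),np.round(np.median(P[m],0)))
print(arm.sense()["t"])
E
```

```text
[ 0.55  0.69 -0.12] 11.8917
75 [ 0.2  0.2 -0.1]
55 [-0.4 -0.5  1. ]
36 [-0.7 -0.5  0.6]
x -108 f 0.2 [ 0.7  0.3 -0.9] t 15.0833
x -117.0 f 5.0 [ 5.5 -0.5 -2.8] t 17.0833
(np.float64(-116.46966248892362), np.float64(0.03398855826066085))
scene W 0  [-49.  -48.6]
scene F 167 [-129.3 -127.8 -126.4] [-48.5 -47.6]
wedge 0.68 [467. -25.  15.]
red_tile 0.93 [585. 114.  74.]
packing_block 0.62 [ 592. -195.   86.]
side W 0  [-48.4 -47.9]
side F 36 [-127.4 -126.5 -125.3] [-47.  -46.2]
wedge 0.72 [469. -31.  10.]
red_tile 0.66 [587.  96.  70.]
packing_block 0.94 [ 597. -230.   89.]
20.075
```

View pics/side2.png

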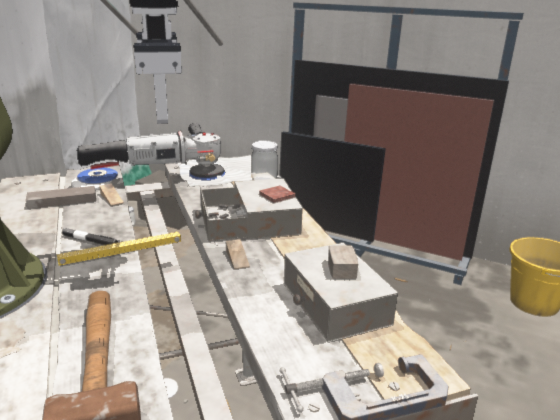

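View pics/wrist2.png

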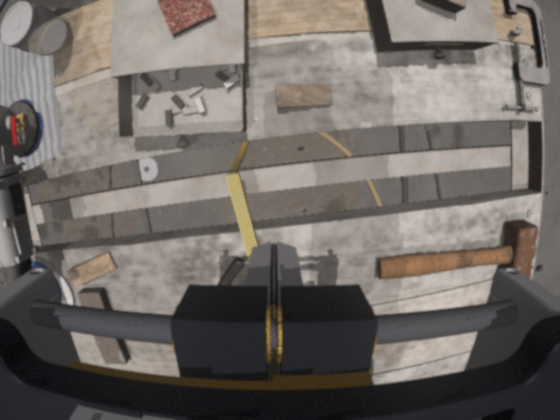

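The left drawer is out to its stop (front at x ≈ -127 mm, stop force felt). The right drawer is flush, and the tile, block and wedge have not moved.

```bash
python3 -c "
from plant import arm
print(arm.job_done())"
```

```text
the job is handed in; nothing more can be done
None
```

The job is handed in at about 20 s: I pushed the felt-wheel drawer (right-hand box) fully shut with the wheel in it, then pushed the fittings drawer (left-hand box) out to its stop; the last camera check showed both boxes, the tile, block and wedge still in place.

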